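Feed the used-syringe tray along the fence into the sharps dock

TASK

Take the push stick from its rest and, touching the tray of used syringes only with the stick, press the tray flat against the fence and feed it along, keeping it pressed on the fence all the way with a few newtons, under the hood and against the spring buffer until the latch snaps in behind it. Press gently, the fence was clamped by hand and does not stand exactly true: never more than about 8 newtons sideways or 20 along the feed. Then put the push stick back in its rest as it was, and leave everything else on the table where it stands.

Things in the scene. Friction and masses are not known exactly. Their poses are not given: they have to be found in the camera images.
- dock: Fixed base plate of a sharps dock: steel, top at z = 4 mm, x -130 to +45, y -355 to +140 mm. Origin at table level, on the nominal line of the fence's face at the hood's mouth; +y = feed direction, +x = through the fence, away from the lane, z up. Turned about z by up to 8 degrees. On it is bolted a guide in one piece: fence (far side), hood (left end), latch, buffer.
- mouth (a point): Nominal foot of the fence at the hood's mouth (dock x = 0, y = 0, z = 4 mm), axes as the dock. The guide turns about a bolt at dock x = 10, y = 130 mm and is clamped where someone last set it, up to 0.032 rad to either side of nominal; this is not measured, so its true line (up to 15 mm off at the fence's open end) must be seen or felt.
- latch (a joint): Angle of the latch arm, rad: 0 = sprung in, about 0.14 while the tray passes (it then pushes the tray sideways with less than 1 N). Nominal: pin at dock x = -78, y = -108 mm, hook 7 mm inside the near edge of a tray on the fence, at y = -50 mm, top z = 33 mm. Once the tray's origin is past y = 29 mm the arm snaps back to 0 behind its rear wall.
- buffer (a joint): Travel of the rubber-faced spring buffer deep in the hood, m: 0 = out (face at dock y = 92 mm), grows to 0.026 (hard stop) as the tray's nose pushes it in. It yields from about 2 N and needs about 6 N at the latching depth (0.016); when the push ends it presses the tray back on the latch hook.
- tray: Loose open steel tray, 66 x 158 x 24 mm, 0.23 to 0.46 kg, with three used syringes fixed in it, on the dock's plate; at the start clear of the fence, slightly turned, before the latch. Origin centre of underside; +y its nose (feed direction), +x its fence side. Rear wall at y = -79 mm.
- tray_front (a point): Lower corner of the tray at its nose on the fence side (tray x = 33, y = 79, z = 0 mm), axes as the tray.
- tray_rear (a point): Lower corner of the tray at its rear on the fence side (tray x = 33, y = -79, z = 0 mm), axes as the tray.
- socket (a point): Push socket outside the tray's rear wall, centre of the gap on its back plate (tray x = -11.5, y = -81, z = 10 mm), axes as the tray. Two cheeks 4 mm thick, z 1 to 19 mm, stand back from the plate to tray y = -91 mm with a 17 mm gap between them; open above and behind. The stick's nose fits between them.
- stick: Loose push stick, 0.12 kg: aluminium shank 12 x 12 mm along y (-44 to +116 mm, z 0 to 12), upright rubber nose 14 mm across and 16 mm high at y = 118 mm, upright black grip plate 16 mm thick (x), 50 mm long (y), z 12 to 68 mm, with an 18 mm wide cap up to 76 mm. Origin under the grip at the shank's underside, +y to the nose, z up.
- stick_grip (a point): Middle of the stick's grip plate (stick x = 0, y = 0, z = 40 mm), axes as the stick; grip it from above across x.
- stick_nose (a point): Foremost point of the stick's nose (stick x = 0, y = 125, z = 8 mm), axes as the stick.
- stick_rest: Fixed grey rest, base 44 mm wide (x), y -45 to +105 mm. Origin at table level; the stick stands in it with its origin 10 mm straight above this origin and the same axes. Two saddles (y = -34 and +80 mm, 10 mm long) hold the shank between cheeks 20 mm apart, top at z = 22 mm.
- tape: Bystander: roll of paper tape lying flat, 58 mm across, 26 mm high; origin centre of underside.
- timer: Bystander: small white desk timer, 38 x 72 x 52 mm; origin centre of underside.
- gauze_a: Bystander: flat gauze pack, 58 x 59 x 12 mm; origin centre of underside.
- spare_vial: Bystander: glass vial, 21 mm across, 46 mm high, standing; origin centre of underside.
- hood (a point): Nominal middle of the hood's clear cover, top face (dock x = -30, y = 69, z = 44 mm), axes as the dock. Nominal guide, in dock axes: fence face in the plane x = 0, y -332 to +138 mm, top z = 34 mm, foot behind it to x = 24 mm; hood y 0 to 138, x -80 to +20 mm, top z = 50 mm; mouth open from x = -69 mm to the fence, z 4 to 40 mm.
There are look-alikes about, which are no part of the job. What is shaped like the stick but green is not meant.

How it is judged:
By the outcome, as a careful person would: the job done as asked, in the order asked, and still so for the second after the job is handed in, with the robot touching nothing.
It also fails if it takes over 72 s, if anything falls off the work surface, if the arm or the gripper's body presses on something with over 40 N, if the wrist force passes 120 N, or if a joint passes its speed limit or range.

ROBOT

A 6-joint arm with a two-finger parallel gripper is mounted at the origin on the work surface; the furniture and walls round the work are solid. World frame = base frame: x ahead of the robot, y to its left, z up, the work surface at z = 0. Lengths are in m, angles in degrees, forces in N, time in s.
With the tool pointing down it reaches from about 0.35 to 0.875 m from the base axis. Payload 4.2 kg.
Tool frame: the origin (TCP) lies where the fingers leave the gripper's body, on its centre line; the fingertips stand 70 mm ahead of it and the grasp point (between the pads) lies 51 mm ahead of it; z points along the fingers, y is the direction in which the jaws open and shut (so a half turn about z gives the same grasp; the last joint's range is limited). The gripper opens to 87 mm and grips with 3 to 60 N. Pads are 19 mm wide; open, the fingers measure 117 mm over their backs; the gripper's body (75 mm by 190 mm) begins 51 mm behind the grasp point.
Start: joints at [-50.271, 22.042, 0.453, 0, -68.411, -14.817], TCP at [0.263, -0.567, 0.292] pointing down, gripper open.
Joint ranges: [-179.83, 179.83], [-69.29, 118.12], [-61.27, 80.66], [-181.25, 117.63], [-171.15, -9.14], [-177.46, 177.46]. Speed limits (degrees/s): [159.86, 159.86, 180, 180, 180, 180].

INTERFACE

Orientations are given as a 3x3 rotation matrix whose columns are the frame's x, y, z axes.
In Python, from station import sense, capture, camera_model, finish_job gives the robot as it stands.
- The arm moves only by the shell command python3 -m inch 'ROWS'. ROWS is JSON, a list of rows, each an object with "hand": the closure, from 0 (fully open) to 1 (shut); "slide": the shift along the world's x, y, z in cm, a list of three; "yaw": the turn about the world's z in rad. A call has 1 to 10 rows; each row is the pose to reach, as a shift and turn from the pose commanded when the call began; what a row does not reach only later rows make up. A row lasts 1/8 s, in which the tool goes at most 62.5 mm and 10.7 degrees, less where a joint would pass 70% of its speed; a pose out of reach is approached as far as the arm can. A call with a gripper value outside its range is refused whole. The fingers move at their own pace and stop on an object; the grip force is fixed at half the most. Time passes only in rows, so rows that repeat a pose let the fingers close. It gives the time, the measured TCP pose, the force and the opening at its end, in the units of the state.
- sense(): the state, without advancing time (a new reading comes with each control period).
- capture(name): name is "scene" or "top" or "wrist"; returns the picture (420x560x3 uint8, blue, green, red); there is no depth.
- camera_model(name): a dict with "mtx" (3x3 intrinsics, pixels), "k1" (the pictures are not rectified: a ray, as slopes to the right and down, at radius r is drawn at 1 + k1 r^2 times it, then the intrinsics apply), "xyz" and "orientation" of the camera in the world; the wrist camera has in their place "tool_from_camera" (4x4, takes a point from camera to tool coordinates, whose origin is the TCP and whose axes are the flange's). Camera axes: x right, y up, looking along -z (the intrinsics and any distortion apply to the point x, -y, -z); pixel columns grow to the right and rows downward; lengths in m; the calibration is good to about 2 mm. A picture is of the moment at which its call begins: read the wrist's pose just before it. camera_model takes no time and is no camera call.
- finish_job(): hands the job in, once; it reports no verdict.
The state is a dict: "time_s": time; "joints": joint angles; "joint_velocities": joint speeds; "effort": joint torques, N m; "tcp_pos": TCP position; "ee_rot": TCP orientation; "wrist_force": force on the tool from outside, world axes, zero at the start; "moment": the same for the moment, N m; "gripper_width": opening from 0.0 (shut) to 1.0 (fully open).
Only numpy, scipy, OpenCV 4.12 (cv2) and the standard library are available. Lean on these libraries where they do the work, as an engineer would, in place of code of your own. Each camera call takes 0.05 s, during which the arm holds its last target. There are 200 camera calls.

## Working session

There is one attempt and no reset: what is moved stays moved. The work goes in short steps, Python scripts to look and compute and a shell command to move; the robot and the scene stay as the last step left them, time stands still between calls to the robot, and variables do not carry over. Pictures are saved under pics/ and viewed, about 8 in all and at most 12, crops included, and the job is handed in when it is done.

```bash
mkdir -p pics; ls; cat > h.py <<'E'
import numpy as np, cv2
from station import sense, capture, camera_model
def cam(name, st=None):
    m=camera_model(name); K=np.array(m["mtx"]); k1=m["k1"]
    if name=="wrist":
        st=st or sense(); T=np.array(m["tool_from_camera"]); R0=np.array(st["ee_rot"]); 
        R=R0@T[:3,:3]; p=R0@T[:3,3]+np.array(st["tcp_pos"])
    else: R=np.array(m["orientation"]); p=np.array(m["xyz"])
    return K,k1,R,p
def ray(c,uv):
    K,k1,R,p=c
    d=np.linalg.solve(K,[uv[0],uv[1],1.])[:2]; s=d.copy()
    for _ in range(20): s=d/(1+k1*(s@s))
    return p, R@np.array([s[0],-s[1],-1.])
def onz(c,uv,z):
    p,d=ray(c,uv); return p+d*(z-p[2])/d[2]
def proj(c,X):
    K,k1,R,p=c; q=R.T@(np.array(X)-p); s=np.array([q[0],-q[1]])/-q[2]; s=s*(1+k1*(s@s)); return (K@[s[0],s[1],1])[:2]
E
python3 - <<'E'
from h import *
for n in("scene","top","wrist"):
    im=capture(n); cv2.imwrite(f"pics/{n}0.png",im); print(n,camera_model(n))
a=np.vstack([cv2.imread(f"pics/{n}0.png") for n in("scene","top")]); 
print(sense())
E
```

```text
pics
scene {'mtx': array([[446.11592857,   0.        , 282.6639854 ],
       [  0.        , 446.11592857, 212.68907437],
       [  0.        ,   0.        ,   1.        ]]), 'k1': 0.0441541792523417, 'xyz': array([-0.24584916,  0.52850657,  0.72091567]), 'orientation': array([[-0.64148475,  0.47216969, -0.60460988],
       [-0.76712827, -0.39133885,  0.50829925],
       [ 0.00339616,  0.78987954,  0.61325262]])}
top {'mtx': array([[482.82466765,   0.        , 280.60469098],
       [  0.        , 482.82466765, 211.60353995],
       [  0.        ,   0.        ,   1.        ]]), 'k1': -0.10094710778058766, 'xyz': array([ 0.20229505, -0.03406769,  1.34375514]), 'orientation': array([[-0.01219078,  0.99071565, -0.13540267],
       [-0.99987581, -0.01343046, -0.00824581],
       [-0.00998777,  0.13528533,  0.99075634]])}
wrist {'mtx': array([[323.46208991,   0.        , 279.02044619],
       [  0.        , 323.46208991, 211.08385278],
       [  0.        ,   0.        ,   1.        ]]), 'k1': -0.0657415617435043, 'tool_from_camera': array([[ 8.46505288e-04,  9.68427822e-01,  2.49292672e-01
[... 380 characters left out ...]
3e-02,
       -6.84105236e+01, -1.48169263e+01]), 'joint_velocities': array([-0.01132214, -0.0238127 ,  0.26811921,  0.08994155, -0.12874571,
       -0.0098574 ]), 'effort': array([-5.52322344e-04, -3.91052556e+01,  1.87586707e+01,  4.22235802e+00,
        1.23650499e-02, -1.42445970e-04]), 'tcp_pos': array([ 0.26315266, -0.56653289,  0.29146613]), 'ee_rot': array([[-9.06999392e-01, -4.21131260e-01, -7.51216891e-04],
       [-4.21131918e-01,  9.06998352e-01,  1.37759608e-03],
       [ 1.01203710e-04,  1.56584022e-03, -9.99998769e-01]]), 'wrist_force': array([-0.08063309, -0.46650172, -0.56131632]), 'moment': array([ 0.01044004,  0.01926221, -0.02271643]), 'gripper_width': 1.0037193373975135}
```

View pics/scene0.png

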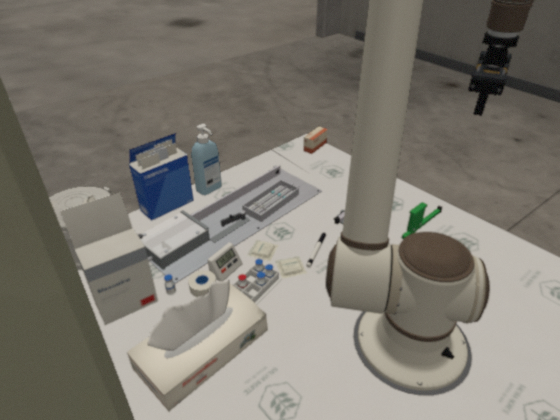

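View pics/top0.png

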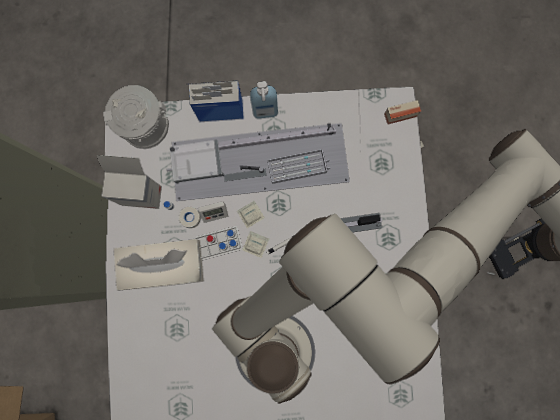

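Top view: the dock's plate spans about (175–350, 125–200), hood at its left end, tray at (298,167), and latch at (245,168). A black grip is at (369,219) and a thin dark thing at (275,248). The scene view shows a green stick at (420,215).

```bash
python3 - <<'E'
from h import *
c=cam("top")
for n,uv,z in [("grip",(369,219),.08),("shankL",(338,222),.02),("thin",(275,248),.01),("platTR",(343,124),.004),("platBR",(349,181),.004),("platBL",(177,199),.004),("platTL",(172,139),.004),("tray",(298,167),.03),("timer",(213,213),.05),("gauze",(250,213),.01),("tape",(189,217),.026)]:
    print(n,onz(c,uv,z).round(3))
c=cam("scene")
for n,uv,z in [("green",(420,218),.05),("dark1",(317,247),.01),("dark2",(342,216),.05)]: print(n,onz(c,uv,z).round(3))
E
python3 -m inch '[{"slide":[5,6,8],"yaw":0},{"slide":[10,12,12],"yaw":0.18},{"slide":[15,18,16],"yaw":0.36},{"slide":[18,22,20],"yaw":0.43},{"slide":[18,22,20],"yaw":0.43}]'
python3 - <<'E'
from h import *
for n in("top","wrist"): cv2.imwrite(f"pics/{n}1.png",capture(n))
s=sense();print(s["tcp_pos"],s["ee_rot"])
E
```

```text
grip [ 0.352 -0.257  0.08 ]
shankL [ 0.352 -0.181  0.02 ]
thin [ 0.283 -0.006  0.01 ]
platTR [ 0.638 -0.206  0.004]
platBR [ 0.47  -0.217  0.004]
platBL [0.425 0.27  0.004]
platTL [0.601 0.288 0.004]
tray [ 0.506 -0.073  0.03 ]
timer [0.378 0.16  0.05 ]
gauze [0.382 0.062 0.01 ]
tape [0.371 0.23  0.026]
green [ 0.188 -0.269  0.05 ]
dark1 [ 0.302 -0.038  0.01 ]
dark2 [ 0.314 -0.13   0.05 ]
[ 0.26321371 -0.56665479  0.29174562] [[-9.06990175e-01 -4.21151531e-01 -4.59931697e-04]
 [-4.21151778e-01  9.06989772e-01  8.56646535e-04]
 [ 5.63753460e-05  9.70671042e-04 -9.99999527e-01]]invalid input
```

```bash
python3 -m inch '[{"hand":0,"slide":[5,5,6],"yaw":0},{"hand":0,"slide":[10,10,12],"yaw":0.18},{"hand":0,"slide":[14,15,16],"yaw":0.36},{"hand":0,"slide":[18,20,20],"yaw":0.43},{"hand":0,"slide":[18,22,20],"yaw":0.43}]'
python3 - <<'E'
from h import *
for n in("top","wrist"): cv2.imwrite(f"pics/{n}1.png",capture(n))
s=sense();print(s["tcp_pos"],s["ee_rot"])
E
```

```text
time_s: 0.88
tcp_pos: [0.4271, -0.3734, 0.4755]
ee_rot: [[-0.649, -0.761, 0.001], [-0.761, 0.649, -0.0], [-0.0, -0.001, -1.0]]
wrist_force: [0.9, -0.3, 0.1]
gripper_width: 0.997
[ 0.42866003 -0.37182629  0.47867931] [[-0.64427907 -0.76475657  0.00720254]
 [-0.76478876  0.64426906 -0.0039423 ]
 [-0.00162547 -0.00804836 -0.99996629]]
```

View pics/wrist1.png

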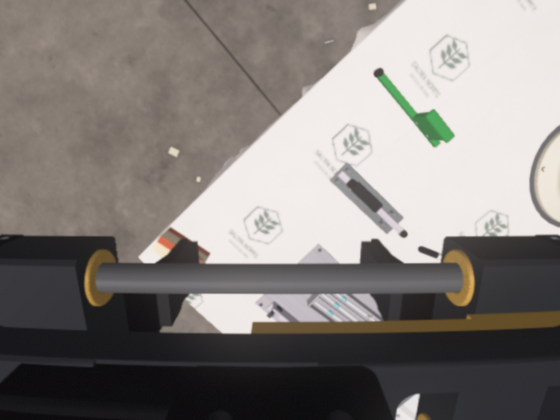

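Wrist view: the wanted stick (black grip, grey rest) is at (365,195) with its nose at (403,234). The others are the green look-alike at (430,120) and a thin black pen at (428,252). I choose the black-gripped one in the grey rest. Next I turn the camera forward over the lane.

```bash
python3 -m inch '[{"hand":0,"slide":[0,2,0],"yaw":-0.18},{"hand":0,"slide":[0,4,0],"yaw":-0.36},{"hand":0,"slide":[0,6,0],"yaw":-0.54},{"hand":0,"slide":[0,8,0],"yaw":-0.72},{"hand":0,"slide":[0,10,0],"yaw":-0.9},{"hand":0,"slide":[0,12,0],"yaw":-1.08},{"hand":0,"slide":[0,14,0],"yaw":-1.26},{"hand":0,"slide":[0,14,0],"yaw":-1.44}]' >/dev/null
python3 -m inch '[{"hand":0,"slide":[0,0,0],"yaw":-0.18},{"hand":0,"slide":[0,0,0],"yaw":-0.36},{"hand":0,"slide":[0,0,0],"yaw":-0.54},{"hand":0,"slide":[0,0,0],"yaw":-0.72},{"hand":0,"slide":[0,0,0],"yaw":-0.9},{"hand":0,"slide":[0,0,0],"yaw":-0.99},{"hand":0,"slide":[0,0,0],"yaw":-0.99},{"hand":0,"slide":[0,0,0],"yaw":-0.99}]'
python3 - <<'E'
from h import *
import pickle
s=sense();w=capture("wrist");cv2.imwrite("pics/w2.png",w);cv2.imwrite("pics/t2.png",capture("top"))
pickle.dump(s,open("s2.pkl","wb"));print(s["tcp_pos"],s["joints"])
E
```

```text
time_s: 2.98
tcp_pos: [0.426, -0.2349, 0.4741]
ee_rot: [[-0.007, 1.0, -0.0], [1.0, 0.007, 0.0], [0.0, -0.0, -1.0]]
wrist_force: [0.9, -0.4, -0.4]
gripper_width: 0.999
[ 0.42599102 -0.23491894  0.47413063] [-9.70006305e+00  3.85692291e+00  2.04757911e+00 -3.64419416e-03
 -8.82160973e+01 -1.69924356e+02]
```

View pics/w2.png

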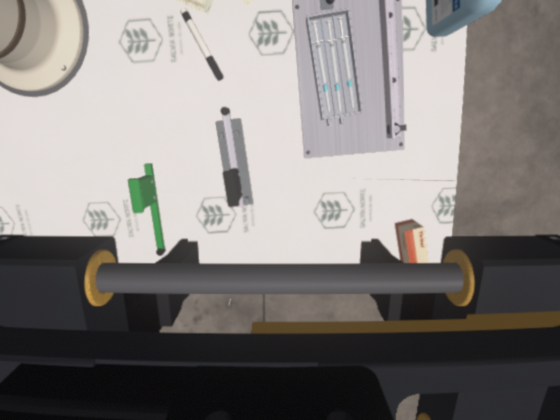

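```bash
python3 - <<'E'
import cv2
w=cv2.imread("pics/w2.png")[0:215,200:430]
cv2.imwrite("pics/w2c.png",cv2.resize(w,None,fx=2.75,fy=2.75,interpolation=cv2.INTER_CUBIC))
E
python3 -m inch '[{"hand":0,"slide":[0,2,0],"yaw":0.18},{"hand":0,"slide":[0,4,0],"yaw":0.36},{"hand":0,"slide":[0,6,0],"yaw":0.54},{"hand":0,"slide":[0,8,0],"yaw":0.72},{"hand":0,"slide":[0,10,0],"yaw":0.9},{"hand":0,"slide":[1,14,0],"yaw":1.08},{"hand":0,"slide":[2,18,0],"yaw":1.26},{"hand":0,"slide":[2,20,0],"yaw":1.44},{"hand":0,"slide":[3,22,0],"yaw":1.62},{"hand":0,"slide":[4,26,0],"yaw":1.8}]' >/dev/null
python3 -m inch '[{"hand":0,"slide":[0,3,0],"yaw":0.18},{"hand":0,"slide":[0,6,0],"yaw":0.36},{"hand":0,"slide":[0,8,0],"yaw":0.54},{"hand":0,"slide":[0,8,0],"yaw":0.72},{"hand":0,"slide":[0,8,0],"yaw":0.9},{"hand":0,"slide":[0,8,0],"yaw":1.08},{"hand":0,"slide":[0,8,0],"yaw":1.26},{"hand":0,"slide":[0,8,0],"yaw":1.34},{"hand":0,"slide":[0,8,0],"yaw":1.34},{"hand":0,"slide":[0,8,0],"yaw":1.34}]'
python3 - <<'E'
from h import *
import pickle
s=sense();w=capture("wrist");cv2.imwrite("pics/w3.png",w);cv2.imwrite("pics/t3.png",capture("top"))
pickle.dump(s,open("s3.pkl","wb"));print(s["tcp_pos"],s["joints"])
cv2.imwrite("pics/w3c.png",cv2.resize(w[0:240,150:450],None,fx=2.5,fy=2.5,interpolation=cv2.INTER_CUBIC))
E
```

```text
time_s: 5.58
tcp_pos: [0.4661, 0.1052, 0.4744]
ee_rot: [[0.003, -1.0, -0.0], [-1.0, -0.003, 0.0], [-0.0, 0.0, -1.0]]
wrist_force: [-0.3, 0.2, 0.4]
gripper_width: 1.002
[0.4661492  0.1052379  0.47436806] [ 3.22566621e+01  2.92135764e+00  1.06937046e+00 -1.51797789e-03
 -8.81471763e+01 -3.20846326e+01]
```

View pics/w2c.png

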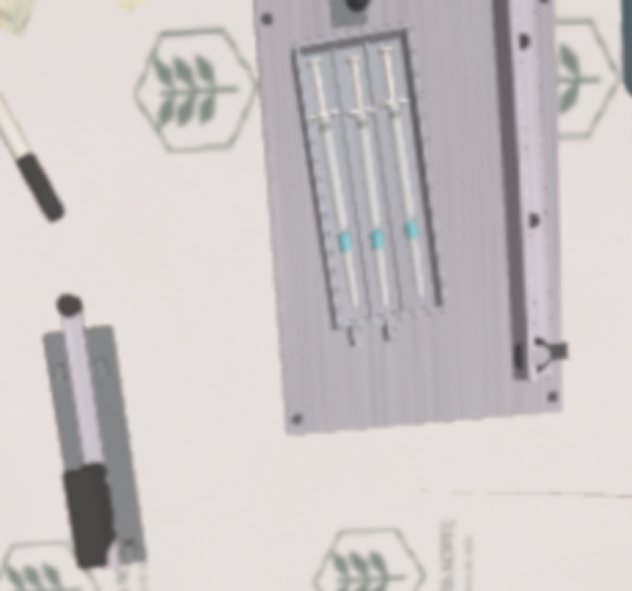

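View pics/w3.png

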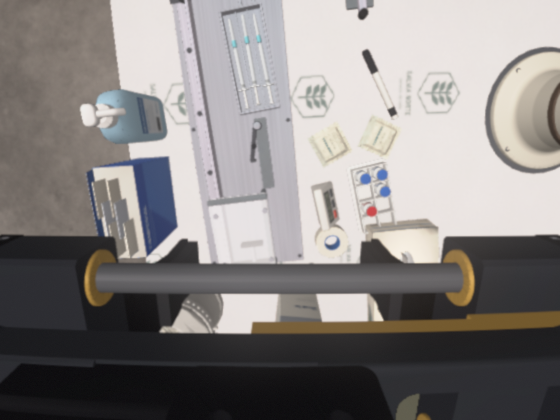

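Crop w2c: stick nose at (68,305), black grip at (63–113, 463–567) in the grey rest, so the choice is confirmed. Tray rim corners are (295,48), (405,30), (335,328) and (441,305). The two cheeks sit at (350,335) and (385,332). The fence face is the dark strip from (492–510, 0) to (515–527, 380). Picture w3 shows the fence top from (185,0) to (213,200), the hood at (240,220) and the latch at (260,150).

```bash
cat > m.py <<'E'
from h import *
import pickle
c2=cam("wrist",pickle.load(open("s2.pkl","rb"))); c3=cam("wrist",pickle.load(open("s3.pkl","rb")))
P=lambda x,y,z: onz(c2,(200+x/2.75-.3,y/2.75-.3),z)
ang=lambda a,b: np.degrees(np.arctan2(-(b-a)[0],(b-a)[1]))  # yaw of +y axis
if __name__=="__main__":
    np.set_printoptions(precision=4,suppress=True)
    fl,fr,rr=P(43,335,.005),P(112,325,.005),P(146,560,.005)
    print("rest",fl,fr,rr,"yaw",ang(rr,fr),"w",np.linalg.norm(fl-fr),"len",np.linalg.norm(fr-rr))
    n=P(68,305,.026); print("nose",n)
    g=[P(63,470,.086),P(105,463,.086)]; print("gripfront",g,"yaw",ang(np.mean(g,axis=0),n))
    rl,rr=P(289,433,.004),P(561,409,.004); d=rr-rl; print("dock rear",rl,rr,"w",np.linalg.norm(d),"yaw",np.degrees(np.arctan2(d[1],d[0])))
    T=[P(*q,.028) for q in [(293,48),(406,29),(333,329),(442,305)]]; print("tray FL FR RL RR",T,"yaw",ang(T[2],T[0]),ang(T[3],T[1]),"ctr",np.mean(T,axis=0), [np.linalg.norm(T[i]-T[j]) for i,j in((0,1),(2,3),(0,2),(1,3))])
    print("socket",(P(350,328,.02)+P(385,322,.02))/2)
    def edges(img,c,rows,x0,x1,z,sgn):
        gr=cv2.GaussianBlur(cv2.cvtColor(img,cv2.COLOR_BGR2GRAY),(3,3),0).astype(float)
        pts=[]
        for r in rows:
            a,b=x0(r),x1(r); g=sgn*np.gradient(gr[r,a:b]); k=int(np.argmax(g))
            if 0<k<len(g)-1:
                dn=g[k-1]-2*g[k]+g[k+1]; o=0.5*(g[k-1]-g[k+1])/dn if dn else 0
                pts.append(onz(c,(a+k+o,r),z)[:2])
        pts=np.array(pts); f=np.polyfit(pts[:,1],pts[:,0],1); res=pts[:,0]-np.polyval(f,pts[:,1])
        k=abs(res)<.003; f=np.polyfit(pts[k,1],pts[k,0],1); print("face x=a+b*y",f[1],f[0],"yaw deg",-np.degrees(np.arctan(f[0])),"res",res[k].std(),k.sum(),pts[0],pts[-1])
    w2,w3=cv2.imread("pics/w2.png"),cv2.imread("pics/w3.png")
    edges(w2,c2,range(5,130),lambda r:int(382+r*.045),lambda r:int(391+r*.045),.034,1)
    edges(w2,c2,range(5,130),lambda r:int(374+r*.06),lambda r:int(383+r*.06),.004,-1)
    for r in(20,80,120,150,180): print(r,w3[r,170:225:1,1].tolist())
E
python3 m.py
```

```text
rest [ 0.3163 -0.1563  0.005 ] [ 0.3587 -0.1503  0.005 ] [ 0.3779 -0.2974  0.005 ] yaw 7.4129495358922295 w 0.04290837230240011 len 0.14830848485695397
nose [ 0.3356 -0.1396  0.026 ]
gripfront [array([ 0.3402, -0.2289,  0.086 ]), array([ 0.3631, -0.225 ,  0.086 ])] yaw 10.404533672003131
dock rear [ 0.4684 -0.2152  0.004 ] [ 0.6394 -0.198   0.004 ] w 0.17186502973194553 yaw 5.73541353112837
tray FL FR RL RR [array([ 0.4639, -0.0004,  0.028 ]), array([0.5262, 0.0107, 0.028 ]), array([ 0.4908, -0.1523,  0.028 ]), array([ 0.5542, -0.1377,  0.028 ])] yaw 10.06127148185818 10.671015530427509 ctr [ 0.5088 -0.0699  0.028 ] [np.float64(0.06333921331963033), np.float64(0.06502878560263253), np.float64(0.15432112299733844), np.float64(0.15106776165003002)]
socket [ 0.5123 -0.1495  0.02  ]
face x=a+b*y 0.5838614203325241 -0.1273709229651908 yaw deg 7.258731060949766 res 0.00023588898540733498 125 [0.5816 0.0178] [ 0.6041 -0.1658]
face x=a+b*y 0.584168270293388 -0.12860420020247934 yaw deg 7.328253794275307 res 0.00012019902226339164 125 [0.5807 0.0279] [ 0.6057 -0.1658]
20 [227, 227, 227, 223, 
[... 672 characters left out ...]
, 204, 207, 208, 208, 208, 206, 204, 204, 195, 161, 127, 113, 121, 152, 177, 184, 184, 186, 187, 185, 186, 187, 187, 187, 186, 185, 185, 185]
150 [228, 228, 228, 228, 228, 228, 228, 229, 229, 229, 228, 229, 228, 228, 229, 228, 229, 229, 228, 228, 228, 227, 220, 202, 189, 184, 185, 185, 185, 186, 190, 198, 202, 203, 203, 200, 201, 200, 199, 205, 199, 174, 130, 113, 123, 152, 176, 185, 187, 187, 186, 185, 185, 187, 187]
180 [94, 141, 199, 225, 228, 229, 228, 228, 228, 228, 228, 229, 228, 228, 229, 228, 228, 228, 228, 228, 228, 228, 229, 229, 229, 229, 227, 218, 196, 186, 185, 186, 185, 185, 187, 186, 185, 196, 200, 199, 196, 197, 197, 202, 208, 203, 178, 132, 113, 122, 148, 175, 184, 185, 183]
```

View pics/w3c.png

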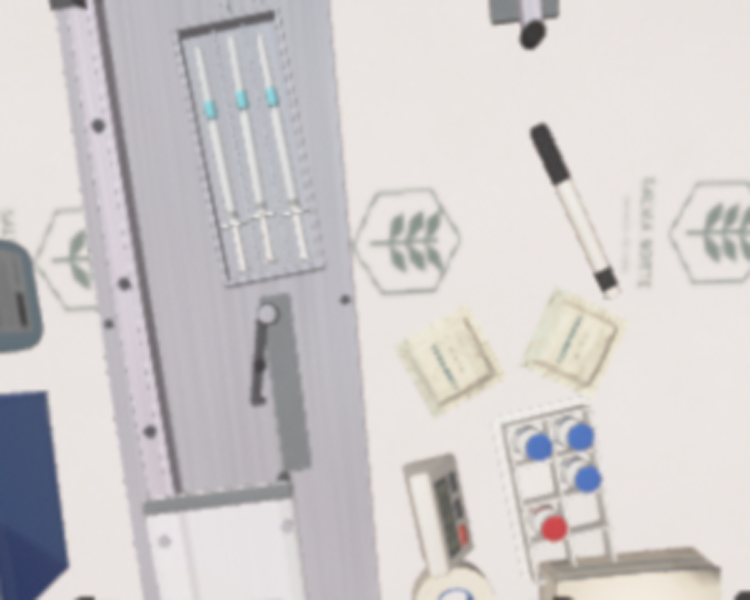

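```bash
cat > m3.py <<'E'
from m import *
np.set_printoptions(precision=4,suppress=True)
w3=cv2.GaussianBlur(cv2.cvtColor(cv2.imread("pics/w3.png"),cv2.COLOR_BGR2GRAY),(3,3),0).astype(float)
for z,s in((.034,-1),(.004,1)):
    pts=[]
    for r in range(10,185):
        x0=int(192+(r-20)*.156); seg=w3[r,x0-6:x0+10]; k=int(np.argmin(seg)); g=s*np.gradient(seg)
        g[(k if s<0 else 0):(None if s<0 else k)]=-1e9
        pts.append(onz(c3,(x0-6+int(np.argmax(g)),r),z)[:2])
    pts=np.array(pts); f=np.polyfit(pts[:,1],pts[:,0],1); print(z,"x=",f[1],f[0],np.std(pts[:,0]-np.polyval(f,pts[:,1])))
Q=lambda x,y,z: onz(c3,(150+x/2.5-.3,y/2.5-.3),z)
b=np.radians(7.27); O=np.array([.5839,0]); u=np.array([-np.sin(b),np.cos(b)]); v=np.array([np.cos(b),np.sin(b)])
G=lambda p: np.array([(p[:2]-O)@v,(p[:2]-O)@u])*1000
for n,p in [("hoodL",Q(145,503,.05)),("hoodR",Q(290,487,.05)),("pin",Q(266,313,.035)),("hook",Q(258,403,.033)),("trayRR",Q(180,32,.028)),("FR",Q(229,286,.028)),("FL",Q(325,266,.028)),("RL",Q(275,15,.028)),("clamp2",P(540,353,.045))]: print(n,p,G(p))
for q in [(293,48),(406,29),(333,329),(442,305)]: print("tray w2",G(P(*q,.028)))
ct=cam("scene")
for h in(.034,.06,.08): print(h, proj(ct,[.628,-.185,h]))
E
python3 m3.py
python3 -m inch '[{"hand":0,"slide":[-2,-5,-2],"yaw":0.03},{"hand":0,"slide":[-4,-10,-5],"yaw":0.06},{"hand":0,"slide":[-6,-15,-9],"yaw":0.09},{"hand":0,"slide":[-8,-20,-13],"yaw":0.13},{"hand":0,"slide":[-10,-25,-17],"yaw":0.13},{"hand":0,"slide":[-11,-30,-20],"yaw":0.13},{"hand":0,"slide":[-11.6,-34,-22],"yaw":0.13},{"hand":0,"slide":[-11.6,-34,-23.4],"yaw":0.13},{"hand":0,"slide":[-11.6,-34,-23.4],"yaw":0.13},{"hand":0,"slide":[-11.6,-34,-23.4],"yaw":0.13}]'
python3 - <<'E'
from h import *
s=sense();w=capture("wrist");c=cam("wrist",s);cv2.imwrite("pics/w4.png",w);print(s["tcp_pos"])
m=(w.max(2)<75).astype(np.uint8); m[232:]=0
cs,_=cv2.findContours(m,0,2)
for k in cs:
    if cv2.contourArea(k)>60:
        (x,y),_,_=cv2.minAreaRect(k); q=cv2.boxPoints(cv2.minAreaRect(k)); print((x,y),onz(c,(x,y),.086),[onz(c,t,.086)[:2].round(4) for t in q])
E
```

```text
0.034 x= 0.5879822802747298 -0.12581568518219513 0.0017580158606717378
0.004 x= 0.5882083419087515 -0.12630453596146426 0.0024123617947959444
hoodL [0.5846 0.1534 0.05  ] [ 20.0842 152.079 ]
hoodR [0.4893 0.1424 0.05  ] [-75.8303 153.2239]
pin [0.5046 0.0322 0.035 ] [-74.5695  42.0217]
hook [0.5107 0.0897 0.033 ] [-61.2748  98.2586]
trayRR [ 0.5559 -0.1359  0.028 ] [ -44.9191 -131.2383]
FR [0.5287 0.0153 0.028 ] [-52.8212  22.1255]
FL [0.4671 0.0028 0.028 ] [-115.521    17.5322]
RL [ 0.498  -0.1452  0.028 ] [-103.5793 -133.1508]
clamp2 [ 0.6085 -0.1642  0.045 ] [   3.6553 -165.9999]
tray w2 [-119.112    14.8332]
tray w2 [-55.848   17.9191]
tray w2 [-111.597  -139.3049]
tray w2 [ -46.8861 -132.8826]
0.034 [277.3771 161.9219]
0.06 [277.3414 154.2149]
0.08 [277.3133 148.1531]
time_s: 6.92
tcp_pos: [0.3508, -0.2346, 0.2411]
ee_rot: [[0.135, -0.991, 0.001], [-0.991, -0.135, -0.001], [0.001, -0.001, -1.0]]
wrist_force: [0.6, 0.6, -0.2]
gripper_width: 0.998
[ 0.3507657  -0.23458944  0.24112665]
(33.0, 226.5) [ 0.55461235 -0.19774035  0.086     ] [array([ 0.5589, -0.2011]), array([ 0.5499, -0.2024]), array([ 0.5503, -0.1944]), array([ 0.5594, -0.1931])]
(281.5, 187.5) [ 0.3535273  -0.25777131  0.086     ] [array([ 0.365 , -0.2829]), array([ 0.3493, -0.285 ]), array([ 0.3414, -0.2314]), array([ 0.358 , -0.2291])]
(450.0, 60.5) [ 0.24506423 -0.36763436  0.086     ] [array([ 0.2527, -0.3709]), array([ 0.2394, -0.3732]), array([ 0.2373, -0.3644]), array([ 0.2507, -0.3621])]
```

```bash
python3 -m inch '[{"hand":0,"slide":[0.1,-1.5,-4],"yaw":0.01},{"hand":0,"slide":[0.1,-1.5,-8],"yaw":0.01},{"hand":0,"slide":[0.1,-1.5,-12],"yaw":0.01},{"hand":0,"slide":[0.1,-1.5,-14.6],"yaw":0.01},{"hand":0,"slide":[0.1,-1.5,-14.6],"yaw":0.01},{"hand":0.6,"slide":[0.1,-1.5,-14.6],"yaw":0.01},{"hand":1,"slide":[0.1,-1.5,-14.6],"yaw":0.01},{"hand":1,"slide":[0.1,-1.5,-14.6],"yaw":0.01},{"hand":1,"slide":[0.1,-1.5,-14.6],"yaw":0.01},{"hand":1,"slide":[0.1,-1.5,-14.6],"yaw":0.01}]'
python3 -m inch '[{"hand":1,"slide":[0,0,0],"yaw":0},{"hand":1,"slide":[0,0,0],"yaw":0}]'
```

```text
time_s: 8.22
tcp_pos: [0.3512, -0.2498, 0.0946]
ee_rot: [[0.143, -0.99, 0.0], [-0.99, -0.143, -0.0], [0.0, -0.0, -1.0]]
wrist_force: [-0.4, 1.2, 0.1]
gripper_width: 0.517
time_s: 8.48
tcp_pos: [0.3511, -0.2497, 0.0943]
ee_rot: [[0.144, -0.99, -0.0], [-0.99, -0.144, 0.0], [-0.0, 0.0, -1.0]]
wrist_force: [0.6, -0.2, 0.1]
gripper_width: 0.283
```

```bash
python3 -m inch '[{"hand":1,"slide":[0,0,0],"yaw":0},{"hand":1,"slide":[0,0,0],"yaw":0},{"hand":1,"slide":[0,0,0],"yaw":0}]'
python3 -m inch '[{"hand":1,"slide":[0,0,2],"yaw":0},{"hand":1,"slide":[0,0,5],"yaw":0},{"hand":1,"slide":[0,0,8],"yaw":0},{"hand":1,"slide":[0,0,8],"yaw":0},{"hand":1,"slide":[0,0,8],"yaw":0}]'
python3 - <<'E'
from h import *
F=[]
for n in("top","scene","wrist"):
    cv2.imwrite(f"pics/{n}5.png",capture(n)); F.append(sense()["wrist_force"])
print(np.array(F))
t=cv2.imread("pics/top5.png")[80:280,150:410]; s=cv2.imread("pics/scene5.png")[120:320,180:440]
cv2.imwrite("pics/five.png",cv2.resize(np.vstack([t,s]),None,fx=1.5,fy=1.5,interpolation=cv2.INTER_CUBIC))
E
```

```text
time_s: 8.85
tcp_pos: [0.3512, -0.2497, 0.0943]
ee_rot: [[0.143, -0.99, 0.0], [-0.99, -0.143, -0.0], [0.0, -0.0, -1.0]]
wrist_force: [-0.3, -1.0, -0.2]
gripper_width: 0.179
time_s: 9.48
tcp_pos: [0.3504, -0.2494, 0.1736]
ee_rot: [[0.143, -0.99, -0.001], [-0.99, -0.143, 0.001], [-0.001, 0.001, -1.0]]
wrist_force: [0.3, 0.2, -1.2]
gripper_width: 0.177
[[ 0.26155145  0.71311434 -1.11099565]
 [ 0.631098   -0.42320599 -0.86682724]
 [ 1.04535235  0.14664049 -1.62262922]]
```

View pics/five.png

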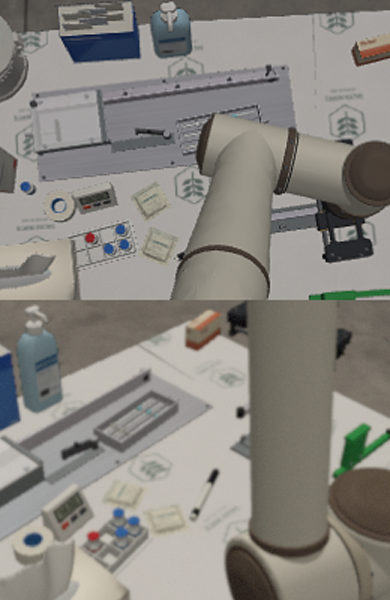

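```bash
python3 -m inch '[{"hand":1,"slide":[2,2,0],"yaw":-0.05},{"hand":1,"slide":[5,4,0],"yaw":-0.1},{"hand":1,"slide":[8,6,-2],"yaw":-0.143},{"hand":1,"slide":[8.5,6.7,-5],"yaw":-0.143},{"hand":1,"slide":[8.5,6.7,-8.1],"yaw":-0.143},{"hand":1,"slide":[8.5,6.7,-8.1],"yaw":-0.143},{"hand":1,"slide":[8.5,6.7,-8.1],"yaw":-0.143}]'
python3 - <<'E'
from h import *
s=sense();w=capture("top");cv2.imwrite("pics/t6.png",w)
F=[]
for i in range(3): capture("wrist"); F.append(sense()["wrist_force"])
print(np.mean(F,0)); cv2.imwrite("pics/s6.png",capture("scene"))
E
```

```text
time_s: 10.5
tcp_pos: [0.4366, -0.1829, 0.0938]
ee_rot: [[0.001, -1.0, 0.0], [-1.0, -0.001, -0.0], [0.0, -0.0, -1.0]]
wrist_force: [-0.2, -0.4, -0.5]
gripper_width: 0.186
[ 0.18491517 -0.23221816 -1.5164954 ]
```

```bash
python3 -m inch '[{"hand":1,"slide":[1,0.1,-0.1],"yaw":0},{"hand":1,"slide":[2,0.2,-0.1],"yaw":0},{"hand":1,"slide":[2.6,0.3,-0.1],"yaw":0},{"hand":1,"slide":[3.2,0.4,-0.1],"yaw":0},{"hand":1,"slide":[3.7,0.45,-0.1],"yaw":0},{"hand":1,"slide":[4.2,0.5,-0.1],"yaw":0},{"hand":1,"slide":[4.7,0.55,-0.1],"yaw":0}]'
python3 -m inch '[{"hand":1,"slide":[0.5,0.06,0],"yaw":0},{"hand":1,"slide":[1,0.12,0],"yaw":0},{"hand":1,"slide":[1.5,0.18,0],"yaw":0}]'
python3 - <<'E'
from h import *
w=capture("top");cv2.imwrite("pics/t7.png",w); s=capture("scene")
cv2.imwrite("pics/c7.png",cv2.resize(np.vstack([w[110:215,165:365],s[150:300,130:330]]),None,fx=2.3,fy=2.3,interpolation=cv2.INTER_CUBIC))
E
```

```text
time_s: 11.62
tcp_pos: [0.4832, -0.1772, 0.0922]
ee_rot: [[0.001, -1.0, -0.001], [-1.0, -0.001, 0.0], [-0.0, 0.001, -1.0]]
wrist_force: [-0.8, -0.1, -0.6]
gripper_width: 0.18
time_s: 12.0
tcp_pos: [0.4985, -0.1754, 0.0923]
ee_rot: [[0.001, -1.0, -0.0], [-1.0, -0.001, 0.0], [-0.0, 0.0, -1.0]]
wrist_force: [-0.6, 0.9, -1.5]
gripper_width: 0.176
```

View pics/c7.png

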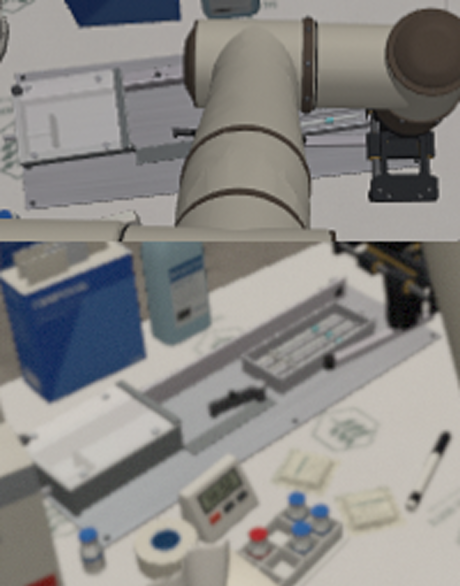

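The picture shows the nose at (328,360) on the tray's near wall, with the tray moving squarely towards the fence. I continue, then in small steps.

```bash
python3 -m inch '[{"hand":1,"slide":[0.4,0.05,0],"yaw":0},{"hand":1,"slide":[0.8,0.1,0],"yaw":0},{"hand":1,"slide":[1.2,0.15,0],"yaw":0},{"hand":1,"slide":[1.4,0.18,0],"yaw":0},{"hand":1,"slide":[1.4,0.18,0],"yaw":0}]'
python3 -m inch '[{"hand":1,"slide":[0.2,0.02,0],"yaw":0},{"hand":1,"slide":[0.4,0.05,0],"yaw":0},{"hand":1,"slide":[0.4,0.05,0],"yaw":0}]'
python3 -m inch '[{"hand":1,"slide":[0.2,0.02,0],"yaw":0},{"hand":1,"slide":[0.2,0.02,0],"yaw":0}]'
```

```text
time_s: 12.72
tcp_pos: [0.5125, -0.1736, 0.0924]
ee_rot: [[0.001, -1.0, 0.001], [-1.0, -0.001, 0.0], [-0.0, -0.001, -1.0]]
wrist_force: [-0.4, -0.0, -0.7]
gripper_width: 0.182
time_s: 13.1
tcp_pos: [0.5164, -0.1731, 0.0924]
ee_rot: [[0.001, -1.0, 0.0], [-1.0, -0.001, -0.0], [0.0, -0.0, -1.0]]
wrist_force: [-0.0, -1.2, -1.9]
gripper_width: 0.178
time_s: 13.35
tcp_pos: [0.5182, -0.173, 0.0923]
ee_rot: [[0.001, -1.0, -0.0], [-1.0, -0.001, -0.0], [0.0, 0.0, -1.0]]
wrist_force: [-1.2, 0.1, -1.3]
gripper_width: 0.182
```

```bash
cat > f.py <<'E'
from h import *
F=[]
for i in range(2):
    s=sense();F.append(np.r_[s["wrist_force"],s["moment"]]); capture("wrist")
s=sense();F.append(np.r_[s["wrist_force"],s["moment"]]); print("F",np.mean(F,0).round(3),s["tcp_pos"].round(4),s["time_s"])
E
python3 f.py
python3 -m inch '[{"hand":1,"slide":[0.2,0.02,0],"yaw":0},{"hand":1,"slide":[0.2,0.02,0],"yaw":0}]'; python3 f.py
```

```text
F [-0.782 -0.333 -0.793 -0.089  0.326  0.093] [ 0.5181 -0.173   0.0924] 13.45
time_s: 13.7
tcp_pos: [0.52, -0.1728, 0.0923]
ee_rot: [[0.001, -1.0, -0.001], [-1.0, -0.001, -0.0], [0.0, 0.001, -1.0]]
wrist_force: [-1.7, -0.6, -0.8]
gripper_width: 0.187
F [-1.949 -1.169 -1.111 -0.203  0.558  0.183] [ 0.52   -0.1728  0.0923] 13.8
```

```bash
python3 -m inch '[{"hand":1,"slide":[0.15,0.02,0],"yaw":0},{"hand":1,"slide":[0.15,0.02,0],"yaw":0}]'; python3 f.py
```

```text
time_s: 14.05
tcp_pos: [0.5207, -0.1726, 0.0921]
ee_rot: [[0.001, -1.0, -0.003], [-1.0, -0.001, -0.0], [0.0, 0.003, -1.0]]
wrist_force: [-4.0, -1.3, 0.7]
gripper_width: 0.178
F [-4.455 -1.495 -0.121 -0.454  1.393  0.452] [ 0.5208 -0.1727  0.0921] 14.15
```

```bash
python3 -m inch '[{"hand":1,"slide":[0.15,0.02,0],"yaw":0},{"hand":1,"slide":[0.15,0.02,0],"yaw":0}]'; python3 f.py
```

```text
time_s: 14.4
tcp_pos: [0.5215, -0.1726, 0.0919]
ee_rot: [[0.002, -1.0, -0.004], [-1.0, -0.002, -0.0], [0.0, 0.004, -1.0]]
wrist_force: [-6.1, -2.1, -0.1]
gripper_width: 0.182
F [-5.38  -2.028  0.709 -0.62   1.854  0.625] [ 0.5215 -0.1726  0.0919] 14.5
```

```bash
python3 -m inch '[{"hand":1,"slide":[-0.4,-0.05,0],"yaw":0},{"hand":1,"slide":[-1.5,-0.2,0],"yaw":0},{"hand":1,"slide":[-3,-2,0],"yaw":0},{"hand":1,"slide":[-3,-6,0],"yaw":0.03},{"hand":1,"slide":[-3,-9.5,0],"yaw":0.06},{"hand":1,"slide":[-2,-12.2,0],"yaw":0.1},{"hand":1,"slide":[1,-12.2,0],"yaw":0.127},{"hand":1,"slide":[4,-12.2,0],"yaw":0.127},{"hand":1,"slide":[5.6,-12.2,0],"yaw":0.127},{"hand":1,"slide":[5.6,-12.2,0],"yaw":0.127}]'
python3 f.py
python3 - <<'E'
from h import *
w=capture("top");cv2.imwrite("pics/t8.png",w); s=capture("scene");cv2.imwrite("pics/s8.png",s)
a=cv2.resize(w[100:220,160:400],None,fx=2.5,fy=2.5,interpolation=cv2.INTER_CUBIC);b=cv2.resize(s[165:255,180:340],None,fx=3.75,fy=3.3,interpolation=cv2.INTER_CUBIC)
cv2.imwrite("pics/c8.png",np.vstack([a,b]))
E
```

```text
time_s: 15.75
tcp_pos: [0.5796, -0.2951, 0.0923]
ee_rot: [[0.127, -0.992, 0.002], [-0.992, -0.127, -0.0], [0.0, -0.002, -1.0]]
wrist_force: [-0.2, 0.8, -1.3]
gripper_width: 0.183
F [-0.16   0.302 -1.006  0.026  0.158  0.011] [ 0.5781 -0.2947  0.0921] 15.85
```

View pics/c8.png

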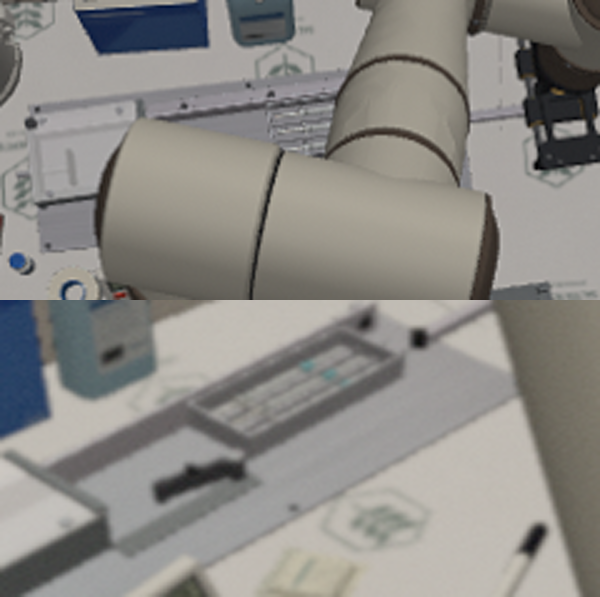

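The tray now lies along the fence. Its near rim runs from (245,437) to (403,358) in the lower crop, with the stick nose at (419,335) behind its rear wall. I compute the offsets.

```bash
python3 - <<'E'
from h import *
np.set_printoptions(precision=4,suppress=True)
c=cam("scene"); b=np.radians(7.25); O=np.array([.5865,0]); u=np.array([-np.sin(b),np.cos(b)]); v=np.array([np.cos(b),np.sin(b)])
for n,x,y,z in [("nearfront",245,437,.028),("farfront",193,405,.028),("nearrear",403,358,.028),("nose top",419,331,.024)]:
    p=onz(c,(180+x/3.75-.4,165+(y-300)/3.3-.4),z)[:2]; print(n,p,(p-O)@v*1000,(p-O)@u*1000)
p=np.array([.578,-.2947])+.1167*u; print("nose tip by TCP",p,(p-O)@v*1000,(p-O)@u*1000)
E
```

```text
nearfront [0.5206 0.0114] -63.910949606987636 19.601526453119213
farfront [0.5787 0.0144] -5.909093303149172 15.310891616451402
nearrear [ 0.5355 -0.1439] -68.75365045049863 -136.28369528843083
nose top [ 0.5642 -0.1843] -45.42379110367474 -180.026768439234
nose tip by TCP [ 0.5633 -0.1789] -45.62287827660662 -174.57116743295748
```

```bash
python3 -m inch '[{"hand":1,"slide":[-0.08,1,0],"yaw":0},{"hand":1,"slide":[-0.2,2,0],"yaw":0},{"hand":1,"slide":[-0.24,2.4,0],"yaw":0},{"hand":1,"slide":[-0.28,2.7,0],"yaw":0},{"hand":1,"slide":[-0.31,3,0],"yaw":0},{"hand":1,"slide":[-0.31,3,0],"yaw":0}]'
python3 f.py
python3 -m inch '[{"hand":1,"slide":[-0.03,0.2,0],"yaw":0},{"hand":1,"slide":[-0.06,0.5,0],"yaw":0},{"hand":1,"slide":[-0.06,0.5,0],"yaw":0}]'
python3 f.py
```

```text
time_s: 16.7
tcp_pos: [0.5759, -0.2642, 0.0923]
ee_rot: [[0.128, -0.992, -0.0], [-0.992, -0.128, 0.0], [-0.0, 0.0, -1.0]]
wrist_force: [-0.9, -0.2, -1.9]
gripper_width: 0.185
F [-0.512 -0.231 -1.48   0.073  0.199  0.037] [ 0.576  -0.2644  0.0923] 16.8
time_s: 17.18
tcp_pos: [0.5754, -0.2591, 0.0923]
ee_rot: [[0.128, -0.992, -0.0], [-0.992, -0.128, 0.0], [-0.0, 0.0, -1.0]]
wrist_force: [-1.4, -0.0, -1.4]
gripper_width: 0.182
F [-0.814  0.138 -0.871  0.001  0.308  0.055] [ 0.5753 -0.2592  0.0923] 17.275
```

```bash
cat >> f.py <<'E'
m=np.mean(F,0); b=np.radians(7.25); u=np.array([-np.sin(b),np.cos(b)]); v=np.array([np.cos(b),np.sin(b)])
p=s["tcp_pos"][:2]+.1167*u-np.array([.5865,0]); print("feed %.1f  side %.1f (Mz %.1f)  nose lat %.1f y %.1f"%(-m[:2]@u,-m[:2]@v,m[5]/.11,p@v*1000,p@u*1000), "yaw",np.degrees(np.arctan2(s["ee_rot"][0][0],-s["ee_rot"][1][0])).round(2))
E
python3 -m inch '[{"hand":1,"slide":[0,0.2,0],"yaw":0},{"hand":1,"slide":[0.06,0.5,0],"yaw":0},{"hand":1,"slide":[0.06,0.5,0],"yaw":0}]' |head -1
python3 f.py
```

```text
time_s: 17.65
F [-2.789 -0.625 -0.279 -0.158  1.001  0.333] [ 0.5754 -0.2541  0.0922] 17.75
feed 0.3  side 2.8 (Mz 3.0)  nose lat -43.1 y -134.0 yaw 7.35
```

```bash
python3 -m inch '[{"hand":1,"slide":[-0.05,0.25,0],"yaw":0},{"hand":1,"slide":[-0.08,0.5,0],"yaw":0},{"hand":1,"slide":[-0.08,0.5,0],"yaw":0}]' |head -1
python3 f.py
```

```text
time_s: 18.12
F [-4.028 -0.981 -1.167 -0.317  1.233  0.431] [ 0.5749 -0.2491  0.0922] 18.225
feed 0.5  side 4.1 (Mz 3.9)  nose lat -43.0 y -128.9 yaw 7.34
```

```bash
python3 - <<'E'
from h import *
s=capture("scene");cv2.imwrite("pics/s9.png",s)
b=cv2.resize(s[155:235,200:340],None,fx=5,fy=5,interpolation=cv2.INTER_CUBIC)
cv2.imwrite("pics/c9.png",b)
E
```

```text
(no output)
```

View pics/c9.png

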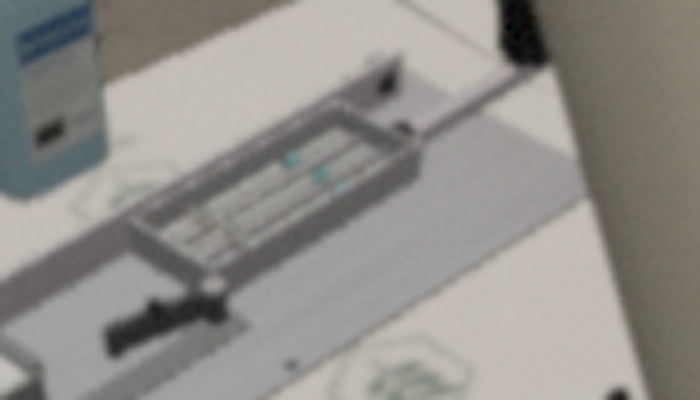

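The nose (403,130) sits between the cheeks at the tray's rear wall, and the tray's front near corner (205,280) has moved forward along the fence. I feed on with side-force feedback.

```bash
python3 -m inch '[{"hand":1,"slide":[-0.09,0.3,0],"yaw":0},{"hand":1,"slide":[-0.13,0.6,0],"yaw":0},{"hand":1,"slide":[-0.17,0.9,0],"yaw":0},{"hand":1,"slide":[-0.2,1.2,0],"yaw":0}]' |head -1
python3 f.py
```

```text
time_s: 18.77
F [-3.203 -0.616 -1.891 -0.456  1.103  0.397] [ 0.5731 -0.2368  0.0922] 18.875
feed 0.2  side 3.3 (Mz 3.6)  nose lat -43.2 y -116.5 yaw 7.34
```

```bash
python3 -m inch '[{"hand":1,"slide":[-0.06,0.35,0],"yaw":0},{"hand":1,"slide":[-0.11,0.7,0],"yaw":0},{"hand":1,"slide":[-0.16,1.1,0],"yaw":0},{"hand":1,"slide":[-0.21,1.5,0],"yaw":0}]' |head -1
python3 f.py
```

```text
time_s: 19.38
F [-2.708 -0.429 -2.189 -0.329  0.996  0.313] [ 0.5711 -0.2216  0.0923] 19.475
feed 0.1  side 2.7 (Mz 2.8)  nose lat -43.2 y -101.2 yaw 7.35
```

```bash
cat > ty.py <<'E'
from h import *
import sys
b=np.radians(7.25); O=np.array([.5865,0]); u=np.array([-np.sin(b),np.cos(b)]); v=np.array([np.cos(b),np.sin(b)])
def W(l,y,z): return np.r_[O+v*l+u*y,z]
def tray(im,c,yc,z=.028,l0=-.078,l1=-.055,ts=np.arange(-.07,.071,.004),verbose=0):
    g=cv2.GaussianBlur(cv2.cvtColor(im,cv2.COLOR_BGR2GRAY),(3,3),0).astype(np.float32); ls=np.arange(l0,l1,.0005); out=[]
    for t in ts:
        uv=np.array([proj(c,W(l,yc+t,z)) for l in ls],np.float32)
        p=cv2.remap(g,uv[None,:,0].copy(),uv[None,:,1].copy(),cv2.INTER_LINEAR)[0]
        d=np.gradient(cv2.GaussianBlur(p[None],(7,1),0)[0]); k=int(np.argmax(d)); out.append((t,ls[k]*1000,d[k]))
    o=np.array(out); k=(o[:,2]>np.median(o[:,2])*.5)
    for _ in range(4):
        f=np.polyfit(o[k,0],o[k,1],1); r=abs(o[:,1]-np.polyval(f,o[:,0])); k=r<max(1.0,1.5*np.median(r))
    print("near edge lateral at centre %.1f mm, slope %.2f deg (+ = nose to fence), inliers %d/%d"%(f[1],np.degrees(f[0]/1000),k.sum(),len(o)))
    if verbose: print(o.round(1).tolist())
if __name__=="__main__":
    if len(sys.argv)>2: im=cv2.imread(sys.argv[2])
    else: im=capture("scene"); cv2.imwrite("pics/s_%s.png"%sys.argv[1],im)
    tray(im,cam("scene"),float(sys.argv[1])/1000)
E
python3 ty.py -57 pics/s8.png; python3 ty.py -48 pics/s9.png; python3 ty.py -20
```

```text
near edge lateral at centre -68.0 mm, slope -0.08 deg (+ = nose to fence), inliers 35/36
near edge lateral at centre -68.2 mm, slope 0.01 deg (+ = nose to fence), inliers 31/36
near edge lateral at centre -68.0 mm, slope -0.42 deg (+ = nose to fence), inliers 30/36
```

```bash
python3 -m inch '[{"hand":1,"slide":[-0.08,0.4,0],"yaw":0},{"hand":1,"slide":[-0.14,0.8,0],"yaw":0},{"hand":1,"slide":[-0.2,1.2,0],"yaw":0},{"hand":1,"slide":[-0.25,1.6,0],"yaw":0},{"hand":1,"slide":[-0.3,2.0,0],"yaw":0}]' |head -1
python3 f.py; python3 ty.py 0
```

```text
time_s: 20.15
F [-2.166 -0.771 -2.644 -0.377  0.642  0.198] [ 0.5683 -0.2017  0.0925] 20.25
feed 0.5  side 2.2 (Mz 1.8)  nose lat -43.5 y -81.1 yaw 7.34
near edge lateral at centre -68.4 mm, slope -0.63 deg (+ = nose to fence), inliers 25/36
```

```bash
python3 - <<'E'
from ty import *
c=cam("scene")
for n,yc in (("pics/s8.png",-57),("pics/s9.png",-48),("pics/s_-20.png",-20),("pics/s_0.png",0)):
    tray(cv2.imread(n),c,yc/1000,ts=np.arange(-.072,.013,.003),verbose=(yc==0))
E
```

```text
near edge lateral at centre -68.1 mm, slope -0.30 deg (+ = nose to fence), inliers 26/29
near edge lateral at centre -68.3 mm, slope -0.17 deg (+ = nose to fence), inliers 24/29
near edge lateral at centre -68.0 mm, slope -0.11 deg (+ = nose to fence), inliers 26/29
near edge lateral at centre -67.9 mm, slope 0.59 deg (+ = nose to fence), inliers 25/29
[[-0.1, -66.5, 0.7], [-0.1, -67.0, 0.9], [-0.1, -68.5, 1.0], [-0.1, -68.5, 1.2], [-0.1, -69.0, 1.3], [-0.1, -68.0, 1.6], [-0.1, -66.5, 2.0], [-0.1, -68.0, 2.4], [-0.0, -68.0, 2.5], [-0.0, -69.0, 2.2], [-0.0, -68.5, 2.2], [-0.0, -68.0, 2.2], [-0.0, -68.0, 2.6], [-0.0, -68.5, 2.8], [-0.0, -69.5, 2.6], [-0.0, -68.0, 2.3], [-0.0, -69.0, 2.3], [-0.0, -67.5, 2.1], [-0.0, -68.0, 2.4], [-0.0, -68.0, 2.4], [-0.0, -68.0, 2.5], [-0.0, -68.5, 2.5], [-0.0, -68.5, 2.6], [-0.0, -67.5, 2.4], [0.0, -68.0, 2.7], [0.0, -67.5, 2.8], [0.0, -67.0, 2.7], [0.0, -68.0, 2.6], [0.0, -68.0, 2.5]]
```

```bash
python3 -m inch '[{"hand":1,"slide":[-0.05,0.4,0],"yaw":0},{"hand":1,"slide":[-0.1,0.8,0],"yaw":0},{"hand":1,"slide":[-0.15,1.2,0],"yaw":0},{"hand":1,"slide":[-0.2,1.6,0],"yaw":0},{"hand":1,"slide":[-0.25,2.0,0],"yaw":0}]' |head -1
python3 f.py
```

```text
time_s: 20.92
F [-1.368 -0.786 -1.346 -0.284  0.581  0.161] [ 0.5657 -0.1817  0.0924] 21.025
feed 0.6  side 1.5 (Mz 1.5)  nose lat -43.6 y -60.9 yaw 7.35
```

```bash
python3 -m inch '[{"hand":1,"slide":[-0.05,0.4,0],"yaw":0},{"hand":1,"slide":[-0.1,0.8,0],"yaw":0},{"hand":1,"slide":[-0.15,1.2,0],"yaw":0},{"hand":1,"slide":[-0.2,1.6,0],"yaw":0},{"hand":1,"slide":[-0.25,2.0,0],"yaw":0}]' |head -1
python3 f.py
```

```text
time_s: 21.65
F [-1.47  -1.149 -0.582 -0.188  0.504  0.17 ] [ 0.5631 -0.1617  0.0923] 21.75
feed 1.0  side 1.6 (Mz 1.5)  nose lat -43.6 y -40.8 yaw 7.34
```

```bash
python3 -m inch '[{"hand":1,"slide":[-0.03,0.4,0],"yaw":0},{"hand":1,"slide":[-0.07,0.8,0],"yaw":0},{"hand":1,"slide":[-0.12,1.2,0],"yaw":0},{"hand":1,"slide":[-0.17,1.6,0],"yaw":0},{"hand":1,"slide":[-0.22,2.0,0],"yaw":0}]' |head -1
python3 f.py; python3 - <<'E'
from ty import *
im=capture("scene");cv2.imwrite("pics/s10.png",im);tray(im,cam("scene"),.06,ts=np.arange(-.072,.02,.003))
E
```

```text
time_s: 22.38
F [-2.15  -0.632 -0.685 -0.278  0.702  0.209] [ 0.5607 -0.1417  0.0923] 22.475
feed 0.4  side 2.2 (Mz 1.9)  nose lat -43.4 y -20.6 yaw 7.35
near edge lateral at centre -68.0 mm, slope 0.49 deg (+ = nose to fence), inliers 21/31
```

Flat and steady, so I continue under the hood.

```bash
python3 -m inch '[{"hand":1,"slide":[-0.05,0.4,0],"yaw":0},{"hand":1,"slide":[-0.1,0.8,0],"yaw":0},{"hand":1,"slide":[-0.15,1.2,0],"yaw":0},{"hand":1,"slide":[-0.2,1.6,0],"yaw":0},{"hand":1,"slide":[-0.24,2.0,0],"yaw":0}]' |head -1
python3 f.py
```

```text
time_s: 23.15
F [-2.351 -0.814 -1.119 -0.275  0.825  0.264] [ 0.5583 -0.1217  0.0922] 23.25
feed 0.5  side 2.4 (Mz 2.4)  nose lat -43.3 y -0.5 yaw 7.35
```

```bash
python3 -m inch '[{"hand":1,"slide":[-0.05,0.4,0],"yaw":0},{"hand":1,"slide":[-0.1,0.8,0],"yaw":0},{"hand":1,"slide":[-0.15,1.2,0],"yaw":0},{"hand":1,"slide":[-0.2,1.6,0],"yaw":0},{"hand":1,"slide":[-0.25,2.0,0],"yaw":0}]' |head -1
python3 f.py
```

```text
time_s: 23.88
F [-2.445 -0.791 -1.593 -0.363  0.957  0.314] [ 0.5559 -0.1017  0.0923] 23.975
feed 0.5  side 2.5 (Mz 2.9)  nose lat -43.2 y 19.7 yaw 7.35
```

```bash
python3 -m inch '[{"hand":1,"slide":[-0.05,0.4,0],"yaw":0},{"hand":1,"slide":[-0.1,0.8,0],"yaw":0},{"hand":1,"slide":[-0.15,1.2,0],"yaw":0},{"hand":1,"slide":[-0.2,1.6,0],"yaw":0},{"hand":1,"slide":[-0.25,2.0,0],"yaw":0}]' |head -1
python3 f.py
```

```text
time_s: 24.6
F [-2.859 -1.429 -2.226 -0.385  1.032  0.351] [ 0.5534 -0.0817  0.0923] 24.7
feed 1.1  side 3.0 (Mz 3.2)  nose lat -43.2 y 39.8 yaw 7.35
```

```bash
python3 -m inch '[{"hand":1,"slide":[-0.06,0.4,0],"yaw":0},{"hand":1,"slide":[-0.12,0.8,0],"yaw":0},{"hand":1,"slide":[-0.17,1.2,0],"yaw":0},{"hand":1,"slide":[-0.22,1.6,0],"yaw":0},{"hand":1,"slide":[-0.27,2.0,0],"yaw":0}]' |head -1
python3 f.py
```

```text
time_s: 25.32
F [-2.965 -0.982 -2.25  -0.382  1.003  0.305] [ 0.5508 -0.0617  0.0923] 25.425
feed 0.6  side 3.1 (Mz 2.8)  nose lat -43.2 y 60.0 yaw 7.35
```

```bash
python3 -m inch '[{"hand":1,"slide":[-0.05,0.4,0],"yaw":0},{"hand":1,"slide":[-0.1,0.8,0],"yaw":0},{"hand":1,"slide":[-0.15,1.2,0],"yaw":0},{"hand":1,"slide":[-0.2,1.6,0],"yaw":0},{"hand":1,"slide":[-0.23,1.8,0],"yaw":0}]' |head -1
python3 f.py
```

```text
time_s: 26.05
F [-2.257 -0.733 -1.712 -0.483  1.008  0.315] [ 0.5485 -0.0439  0.0923] 26.15
feed 0.4  side 2.3 (Mz 2.9)  nose lat -43.2 y 77.9 yaw 7.34
```

```bash
python3 -m inch '[{"hand":1,"slide":[-0.04,0.3,0],"yaw":0},{"hand":1,"slide":[-0.08,0.6,0],"yaw":0},{"hand":1,"slide":[-0.12,0.9,0],"yaw":0},{"hand":1,"slide":[-0.15,1.2,0],"yaw":0}]' |head -1
python3 f.py
```

```text
time_s: 26.65
F [-2.687 -5.031 -2.231 -1.64   0.774  0.287] [ 0.5471 -0.0326  0.0925] 26.75
feed 4.7  side 3.3 (Mz 2.6)  nose lat -43.2 y 89.3 yaw 7.34
```

```bash
python3 -m inch '[{"hand":1,"slide":[-0.04,0.3,0],"yaw":0},{"hand":1,"slide":[-0.08,0.6,0],"yaw":0},{"hand":1,"slide":[-0.1,0.8,0],"yaw":0},{"hand":1,"slide":[-0.1,0.8,0],"yaw":0}]' |head -1
python3 f.py
```

```text
time_s: 27.25
F [-2.14  -6.837 -1.378 -2.049  0.736  0.322] [ 0.5461 -0.0251  0.0925] 27.35
feed 6.5  side 3.0 (Mz 2.9)  nose lat -43.3 y 96.9 yaw 7.33
```

```bash
python3 - <<'E'
from h import *
cv2.imwrite("pics/la.png",capture("scene"))
E
python3 -m inch '[{"hand":1,"slide":[-0.03,0.2,0],"yaw":0},{"hand":1,"slide":[-0.05,0.4,0],"yaw":0},{"hand":1,"slide":[-0.05,0.4,0],"yaw":0}]' |head -1
python3 f.py
```

```text
time_s: 27.78
F [-2.072 -7.407 -1.5   -2.321  0.657  0.302] [ 0.5456 -0.0213  0.0926] 27.875
feed 7.1  side 3.0 (Mz 2.7)  nose lat -43.2 y 100.7 yaw 7.33
```

```bash
python3 -m inch '[{"hand":1,"slide":[-0.02,0.2,0],"yaw":0},{"hand":1,"slide":[-0.04,0.3,0],"yaw":0},{"hand":1,"slide":[-0.04,0.3,0],"yaw":0}]' |head -1
python3 f.py
python3 - <<'E'
from h import *
cv2.imwrite("pics/lb.png",capture("scene"))
ims=[cv2.imread(f"pics/{n}.png") for n in("s8","la","lb")]
# latch location: hook and pin
c=cam("scene"); print(proj(c,[.5046,.0322,.035]),proj(c,[.5107,.0897,.033]))
f=[cv2.resize(i[170:250,180:270],None,fx=6,fy=6,interpolation=cv2.INTER_CUBIC) for i in ims]
cv2.imwrite("pics/latch.png",cv2.resize(np.hstack([f[1],f[2]]),(800,356)))
E
```

```text
time_s: 28.25
F [-1.613 -8.269 -1.22  -2.607  0.588  0.293] [ 0.5452 -0.0185  0.0926] 28.35
feed 8.0  side 2.6 (Mz 2.7)  nose lat -43.3 y 103.5 yaw 7.33
[241.86381565 210.00632529] [221.49047632 218.53337676]
```

```bash
python3 - <<'E'
from h import *
for n in("s8","s10","la","lb"):
    g=cv2.imread(f"pics/{n}.png").max(2)[195:230,210:260]; m=(g<85)
    k,l,st,ct=cv2.connectedComponentsWithStats(m.astype(np.uint8)); j=1+int(np.argmax(st[1:,4])); ys,xs=np.where(l==j)
    d=np.polyfit(xs,ys,1); t=xs<xs.min()+8
    print(n,st[j],ct[j].round(2)+[210,195],"slope %.3f"%d[0],"tip",(xs[t].mean()+210).round(2),(ys[t].mean()+195).round(2))
E
```

```text
s8 [ 11  19  25  12 134] [232.84 218.55] slope -0.304 tip 224.71 221.54
s10 [ 12  18  23  15 144] [233.16 219.33] slope -0.420 tip 225.49 222.96
la [ 12  19  23  14 146] [232.82 219.35] slope -0.395 tip 225.6 222.58
lb [ 10  19  25  12 142] [232.19 218.54] slope -0.319 tip 223.98 221.8
```

The latch arm's slope went from −0.304 (free) to about −0.40 while the tray passed, and is back to −0.319, so it snapped in. I back off slowly.

```bash
python3 -m inch '[{"hand":1,"slide":[0.02,-0.2,0],"yaw":0},{"hand":1,"slide":[0.02,-0.4,0],"yaw":0},{"hand":1,"slide":[0.02,-0.6,0],"yaw":0},{"hand":1,"slide":[0.02,-0.8,0],"yaw":0},{"hand":1,"slide":[0.02,-0.8,0],"yaw":0}]' |head -1
python3 f.py
python3 -m inch '[{"hand":1,"slide":[0.03,-0.5,0],"yaw":0},{"hand":1,"slide":[0.15,-1.5,0],"yaw":0},{"hand":1,"slide":[0.4,-3.5,0],"yaw":0},{"hand":1,"slide":[0.6,-5,2],"yaw":0},{"hand":1,"slide":[0.6,-6,6],"yaw":0},{"hand":1,"slide":[0.6,-6,8],"yaw":0},{"hand":1,"slide":[0.6,-6,8],"yaw":0}]' |head -2
python3 f.py
python3 - <<'E'
from h import *
i=capture("scene");cv2.imwrite("pics/lc.png",i)
g=i.max(2)[195:230,210:260]; m=(g<85)
k,l,st,ct=cv2.connectedComponentsWithStats(m.astype(np.uint8)); j=1+int(np.argmax(st[1:,4])); ys,xs=np.where(l==j)
print(st[j],"slope %.3f"%np.polyfit(xs,ys,1)[0])
E
```

```text
time_s: 29.02
F [-1.731 -0.96  -0.585 -0.362  0.702  0.233] [ 0.5458 -0.025   0.0926] 29.125
feed 0.7  side 1.8 (Mz 2.1)  nose lat -43.5 y 97.0 yaw 7.33
time_s: 30.0
tcp_pos: [0.553, -0.0858, 0.1744]
F [-0.489  0.037 -1.783  0.041  0.16   0.005] [ 0.5512 -0.0855  0.1718] 30.1
feed -0.1  side 0.5 (Mz 0.0)  nose lat -45.8 y 36.3 yaw 7.28
[ 12  19  23  12 124] slope -0.317
```

```bash
python3 -m inch '[{"hand":1,"slide":[-4,-3,0],"yaw":0.0164},{"hand":1,"slide":[-8,-6,0],"yaw":0.0164},{"hand":1,"slide":[-12,-9.5,0],"yaw":0.0164},{"hand":1,"slide":[-16,-13,0],"yaw":0.0164},{"hand":1,"slide":[-19,-15.5,0],"yaw":0.0164},{"hand":1,"slide":[-20,-16.4,0],"yaw":0.0164},{"hand":1,"slide":[-20,-16.4,0],"yaw":0.0164},{"hand":1,"slide":[-20,-16.4,0],"yaw":0.0164}]'
python3 - <<'E'
from h import *
a=cv2.imread("pics/scene5.png"); b=capture("scene"); cv2.imwrite("pics/s12.png",b); s=sense(); print(s["tcp_pos"],s["ee_rot"][:,0])
for n,i in(("old",a),("new",b)):
    r=i[175:215,325:356]; m=(r.max(2)<70).astype(np.uint8); k,l,st,ct=cv2.connectedComponentsWithStats(m)
    print(n,[(st[j].tolist(),(ct[j]+[325,175]).round(2)) for j in range(1,k) if st[j,4]>8])
c=cam("scene"); 
for x in([.3358,-.1405,.106],[.3378,-.1405,.106],[.3358,-.1405,.108],[.3358,-.1385,.106]): print(proj(c,x))
E
```

```text
time_s: 31.15
tcp_pos: [0.3524, -0.249, 0.1722]
ee_rot: [[0.145, -0.989, 0.0], [-0.989, -0.145, -0.0], [0.0, -0.0, -1.0]]
wrist_force: [-0.1, -0.2, -1.0]
gripper_width: 0.181
[ 0.35244599 -0.2489148   0.17224183] [ 1.45241447e-01 -9.89396228e-01  1.58173828e-04]
old [([13, 17, 5, 6, 26], array([340.  , 194.65]))]
new [([13, 17, 4, 6, 21], array([339.43, 194.62]))]
[340.31450463 191.4947052 ]
[339.71334605 191.12486907]
[340.38405551 190.80949129]
[339.72685001 191.80216348]
```

```bash
python3 -m inch '[{"hand":1,"slide":[-0.12,-0.08,-2],"yaw":-0.002},{"hand":1,"slide":[-0.12,-0.08,-4],"yaw":-0.002},{"hand":1,"slide":[-0.12,-0.08,-5.8],"yaw":-0.002},{"hand":1,"slide":[-0.12,-0.08,-6.8],"yaw":-0.002},{"hand":1,"slide":[-0.12,-0.08,-7.5],"yaw":-0.002},{"hand":1,"slide":[-0.12,-0.08,-7.5],"yaw":-0.002}]'
python3 f.py
```

```text
time_s: 31.95
tcp_pos: [0.3504, -0.25, 0.0972]
ee_rot: [[0.142, -0.99, -0.001], [-0.99, -0.142, 0.0], [-0.0, 0.001, -1.0]]
wrist_force: [0.0, -1.0, -2.1]
gripper_width: 0.187
F [-0.488  0.043 -1.313  0.035  0.121  0.009] [ 0.3506 -0.2502  0.0977] 32.05
feed -0.1  side 0.5 (Mz 0.1)  nose lat -265.6 y -101.7 yaw 8.17
```

```bash
python3 -m inch '[{"hand":1,"slide":[0.06,0.05,-0.15],"yaw":0},{"hand":1,"slide":[0.06,0.05,-0.3],"yaw":0},{"hand":1,"slide":[0.06,0.05,-0.3],"yaw":0}]'|head -2
python3 f.py
```

```text
time_s: 32.42
tcp_pos: [0.3507, -0.2496, 0.0944]
F [-0.396  0.133 -0.832 -0.004  0.124 -0.02 ] [ 0.3507 -0.2497  0.0944] 32.525
feed -0.2  side 0.4 (Mz -0.2)  nose lat -265.4 y -101.2 yaw 8.16
```

```bash
python3 -m inch '[{"hand":1,"slide":[0.02,0,-0.04],"yaw":0},{"hand":0.7,"slide":[0.02,0,-0.03],"yaw":0},{"hand":0.4,"slide":[0.02,0,-0.03],"yaw":0},{"hand":0,"slide":[0.02,0,-0.03],"yaw":0},{"hand":0,"slide":[0.02,0,-0.03],"yaw":0},{"hand":0,"slide":[0.02,0,-0.03],"yaw":0},{"hand":0,"slide":[0.02,0,-0.03],"yaw":0}]'
python3 -m inch '[{"hand":0,"slide":[0,0,0],"yaw":0},{"hand":0,"slide":[0,0,3],"yaw":0},{"hand":0,"slide":[0,0,8],"yaw":0},{"hand":0,"slide":[0,1.5,13],"yaw":0},{"hand":0,"slide":[0,1.5,14.6],"yaw":0},{"hand":0,"slide":[0,1.5,14.6],"yaw":0},{"hand":0,"slide":[0,1.5,14.6],"yaw":0}]'
python3 - <<'E'
from h import *
s=sense();w=capture("wrist");c=cam("wrist",s);cv2.imwrite("pics/w13.png",w)
m=(w.max(2)<75).astype(np.uint8); m[232:]=0
for k in cv2.findContours(m,0,2)[0]:
    if cv2.contourArea(k)>400:
        r=cv2.minAreaRect(k); print(r[0],onz(c,r[0],.086),[onz(c,t,.086)[:2].round(4) for t in cv2.boxPoints(r)])
i=capture("scene");cv2.imwrite("pics/s13.png",i); a=cv2.imread("pics/w4.png")
o=np.hstack([a[60:300,200:360],w[60:300,200:360]]); o=cv2.resize(o,(540,405)); p=cv2.resize(i[160:280,150:350],(540,324)); 
cv2.imwrite("pics/fin.png",cv2.resize(np.vstack([o,p]),None,fx=.82,fy=.82))
E
```

```text
time_s: 33.4
tcp_pos: [0.351, -0.2496, 0.094]
ee_rot: [[0.142, -0.99, -0.0], [-0.99, -0.142, 0.0], [-0.0, 0.0, -1.0]]
wrist_force: [0.5, -1.1, -0.3]
gripper_width: 0.781
time_s: 34.28
tcp_pos: [0.3503, -0.2345, 0.239]
ee_rot: [[0.142, -0.99, -0.002], [-0.99, -0.142, 0.001], [-0.001, 0.002, -1.0]]
wrist_force: [-0.6, -0.6, -0.9]
gripper_width: 0.998
(280.5, 187.5) [ 0.35350773 -0.25768489  0.086     ] [array([ 0.365 , -0.2825]), array([ 0.3495, -0.2848]), array([ 0.3414, -0.2316]), array([ 0.3577, -0.2292])]
```

View pics/fin.png

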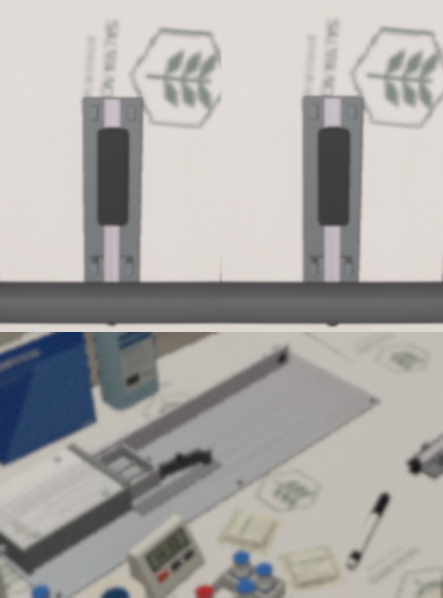

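The stick is back in its rest. Its grip centre is at (0.3535, -0.2577), the same as before, and the before and after crops match. The tray is under the hood at (125,465) with the latch hook behind its rear wall at (165,468), and the bystanders look undisturbed.

```bash
python3 -c "
from station import finish_job
print(finish_job())"
```

```text
the job is handed in; nothing more can be done
None
```

The tray is latched under the hood and the push stick is back in its rest. I handed the job in at about 34 s on the robot's clock, with the gripper open and clear of everything.

- **Pressing:** I took the black-gripped stick, not the green one, and pushed the tray square against the fence with its nose. The highest side force read was about 6 N.
- **Feeding:** I fed the tray from the socket to the buffer. Between moves the side force read 1.5–4 N, and the feed force peaked at about 8 N at the buffer.
- **Latch:** In the images the latch arm swung out as the tray passed and then returned to its free angle. After I backed off, the feed force fell to under 1 N and the latch stayed in.
- **Stick:** Its grip is back within about 0.1 mm of where it started. The last pictures show the bystanders where they stood.

**Uncertainties:**
- The fence offset from two views differed by 4 mm, so I settled it by touch.
- My image measure of the tray's angle to the fence scattered by about 0.6 degrees while the latch partly hid the tray. A slight turn there can't be ruled out.
- Forces were read only between moves, and single readings scatter by up to about 1 N.

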